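Click the filter slide into the notch of the water-sample viewer

TASK

Make the sample viewer on the bench ready: first slide the upright grip of its transport lock outward, away from the guide, to its end stop and leave it there. Then pinch the upright grip of the filter slide and slide it along its guide towards the viewing head until the ball in the head drops into the slide's notch with a click; do not force it on past the notch. Finish while still holding the slide by its grip, at rest in the notch, and leave the things round the viewer alone.

Things in the scene. Friction and masses are not known exactly. Their poses are not given: they have to be found in the camera images.
- guide_base: Fixed viewer base: aluminium plate 90 x 300 x 12 mm on the bench, two dark guide rails along it, an ear with a grey bracket on its -x side carrying the transport lock. Origin: centre of the underside of the 90 x 300 mm plate. y runs along the guide (the filter slide travels to +y, towards the viewing head); -x points outward along the lock's travel; z up.
- filter_slide: Steel strip 36 x 235 x 6 mm (top 22 mm above the bench) with three round glass filters, a black foot and upright grip at its -y end. Slides along the base's y only, 95 mm in all, about 2 N of friction; the lock's bolt bars its way until the lock is out. Origin and axes: those of guide_base when fully at the -y end, moving with it to +y.
- slide_grip (a point): The middle of the slide's upright grip, 55 mm above the bench. The grip is 14 mm thick (along the guide, y), 30 mm wide (x) and stands from 38 to 72 mm above the bench. Pinch it from above with the fingers closing along the guide.
- slide_notch (a point): The centre of the 9 mm wide notch in the +x edge of the strip (19 mm above the bench), 140 mm to +y of the slide's grip.
- head_ball (a point): Centre line of the sprung 12 mm ball in the viewing head, at the strip's edge, 19 mm above the bench. The slide is home when slide_notch meets this point, 26 to 80 mm of travel from the start. From about 4 mm either side the ball draws the free slide to the notch's centre; about 12 N on the slide pushes it out again.
- viewing_head: The viewing head: a grey bridge 90 x 52 mm over the strip with a short black eyepiece (top 76 mm above the bench) and a brass plunger housing on its +x side, clamped at a different place on the +y half of the base each time. Axes as guide_base; origin on the bench under its centre. It does not move.
- transport_lock (a joint): Travel of the transport lock, m: 0 = bolt fully across the strip, 0.030 = at its outer end stop (slide free). It starts between 0 and 0.006, moves along the base's -x direction, needs about 1.5 N and stays where it is left.
- lock_grip (a point): The middle of the lock's upright black grip, 51 mm above the bench. The grip is 12 mm thick (along the guide, y), 24 mm wide (x, its direction of travel) and stands from 36 to 66 mm above the bench. The bracket under it reaches 38 mm above the bench.
- refractometer: Bystander: a black tubular hand refractometer, 31 x 149 x 31 mm, lying behind the viewer. Origin under its centre.
- screwdriver: Bystander: a cross-head screwdriver with a black handle, 199 mm long, lying behind the viewer at the right. Origin under its centre.
- dose_bottle: Bystander: a white dosing bottle, 42 mm across and 86 mm tall, standing to the left. Origin under its centre.

How it is judged (in metres and radians):
On the way, in this order (a step that is already met when the one before it is completed fails the run):
1. the transport lock is slid out to its end stop (value of joint transport_lock above 0.0265 m), for 0.2 s.
2. the fingers grip the filter slide and its notch is at the ball (contact force between the fingers and filter_slide above 2 N and y of slide_notch in the frame of head_ball between -0.0025 and 0.0025 m), for 0.2 s.
At the end, for the whole second after the job is handed in: The slide's notch is within 2.5 mm of the ball along the guide, the slide is at rest, the fingers hold it by its grip (more than 2 N), and the transport lock is at its outer end stop (within 3.5 mm) (all of step 2 and linear speed of filter_slide below 0.01 m/s and distance between the grasp point and slide_grip below 0.035 m and value of joint transport_lock above 0.0265 m); the arm keeps its last pose, push and grip.
It fails at once if the slide is forced more than 12 mm past the notch (y of slide_notch in the frame of head_ball above 0.012 m).
It fails at once if a bystander is moved by more than 30 mm (distance of any of refractometer, screwdriver, dose_bottle from where it was at the start of the episode above 0.03 m).
It also fails if it takes over 42 s, if anything falls off the work surface, if the arm or the gripper's body presses on something with over 40 N, if the wrist force passes 120 N, or if a joint passes its speed limit or range.

ROBOT

A 6-joint arm with a two-finger parallel gripper is mounted at the origin on a cart in front of the work surface, level with it; the furniture and walls round the work are solid. World frame = base frame: x ahead of the robot, y to its left, z up, the work surface at z = 0. Lengths are in m, angles in degrees, forces in N, time in s.
With the tool pointing down it reaches from about 0.3 to 0.75 m from the base axis. Payload 8.5 kg.
Tool frame: the origin (TCP) lies between the finger pads; the fingertips stand 17 mm ahead of it and the grasp point (between the pads) lies 2 mm behind it; z points along the fingers, y is the direction in which the jaws open and shut (so a half turn about z gives the same grasp; the last joint's range is limited). The gripper opens to 85 mm and grips with 20 to 120 N. Pads are 22 mm wide; open, the fingers measure 114 mm over their backs; the gripper's body (76 mm by 85 mm) begins 54 mm behind the grasp point. The pads swing forward as they close: fully open they stand 13 mm farther back than shut.
Start: joints at [-84.357, 21.807, 74.336, -0, 83.858, -12.336], TCP at [0.17, -0.523, 0.214] pointing down, gripper open.
Joint ranges: [-178.18, 178.18], [-50.72, 133.34], [12.68, 142.11], [-81.47, 261.47], [9.98, 163.14], [-165.26, 165.26]. Speed limits (degrees/s): [136.94, 136.94, 180, 180, 180, 180].

INTERFACE

Orientations are given as a 3x3 rotation matrix whose columns are the frame's x, y, z axes.
In Python, from rig import readout, eyes, env gives the robot as it stands.
- The arm moves only by the tool arm_command, never from a script. Its argument "rows" is text: rows parted by semicolons, each of 7 numbers parted by spaces: the closure, from 0 (fully open) to 1 (shut), then the shift along the tool's x, y, z in mm, then the turn, a rotation vector about the tool's x, y, z in degrees. In form: grip dx dy dz rx ry rz; .... A call has 1 to 5 rows; each row shifts and turns the commanded pose from where the row before left it, along the tool's axes as they then stand; what a row does not reach is not made up. A row lasts 1/12 s, in which the tool goes at most 41.7 mm and 7.16 degrees, less where a joint would pass 70% of its speed; a pose out of reach is approached as far as the arm can. A call with a gripper value outside its range is refused whole. The fingers move at their own pace and stop on an object; "squeeze" is the grip in N (left out, the last holds). Time passes only in rows, so rows that do not move let the fingers close. It gives the time, the measured TCP pose, the force and the opening at its end, in the units of the state.
- readout.observe(): the state, without advancing time (a new reading comes with each control period).
- eyes.get_image(name): name is "side" or "top"; returns the picture (400x640x3 uint8, red, green, blue); there is no depth.
- eyes.camera_model(name): a dict with "mtx" (3x3 intrinsics, pixels), "view" (4x4, takes a point from world to camera coordinates). Camera axes: x right, y up, looking along -z (the intrinsics and any distortion apply to the point x, -y, -z); pixel columns grow to the right and rows downward; lengths in m; the calibration is good to about 2 mm. A picture is of the moment at which its call begins. camera_model takes no time and is no camera call.
- env.close_job(): hands the job in, once; it reports no verdict.
The state is a dict: "time_s": time; "q": joint angles; "qvel": joint speeds; "joint_efforts": joint torques, N m; "position": TCP position; "tool_rot": TCP orientation; "ft_force": force on the tool from outside, world axes, zero at the start; "wrist_torque": the same for the moment, N m; "grip_width": finger opening in m.
Only numpy, scipy, OpenCV 4.12 (cv2) and the standard library are available. Lean on these libraries where they do the work, as an engineer would, in place of code of your own. Each camera call takes 0.05 s, during which the arm holds its last target. There are 200 camera calls.

## Working session

There is one attempt and no reset: what is moved stays moved. The work goes in short steps, Python scripts to look and compute and a tool call to move; the robot and the scene stay as the last step left them, time stands still between calls to the robot, and variables do not carry over. Pictures are saved under pics/ and viewed, about 8 in all and at most 12, crops included, and the job is handed in when it is done.

Besides the shell and the picture viewer there is one more tool, called after "Request:" by a JSON object that holds its "name" and its "arguments", one argument or row to a line. arm_command: Moves the arm, as the interface text tells. Its arguments: {"type":"object","properties":{"rows":{"type":"string"},"squeeze":{"type":"number"}},"required":["rows"]}

```bash
mkdir -p pics; cat > h.py <<'E'
import numpy as np, cv2
from rig import readout, eyes, env
def snap(n,f,crop=None,s=1):
    im=eyes.get_image(n)[:,:,::-1].copy()
    cv2.imwrite('pics/full_'+f,im)
    if crop: x0,y0,x1,y1=crop; im=im[y0:y1,x0:x1]
    cv2.imwrite('pics/'+f,cv2.resize(im,None,fx=s,fy=s,interpolation=cv2.INTER_CUBIC))
def px2w(n,u,v,z):
    m=eyes.camera_model(n);K=np.array(m['mtx']);V=np.array(m['view'])
    d=np.linalg.inv(K)@[u,v,1]; d=np.array([d[0],-d[1],-d[2]])
    R=V[:3,:3];c=-R.T@V[:3,3];d=R.T@d
    return c+d*(z-c[2])/d[2]
def w2px(n,p):
    m=eyes.camera_model(n);K=np.array(m['mtx']);V=np.array(m['view'])
    q=V[:3,:3]@p+V[:3,3];q=K@[q[0],-q[1],-q[2]];return q[:2]/q[2]
E
python3 - <<'E'
from h import *
snap('top','t1.png');snap('side','s1.png')
print(eyes.camera_model('top'));print(eyes.camera_model('side'));print(readout.observe())
E
```

```text
{'mtx': array([[399.19004014,   0.        , 318.8339571 ],
       [  0.        , 399.19004014, 208.58958927],
       [  0.        ,   0.        ,   1.        ]]), 'view': array([[ 0.02553729, -0.99933913,  0.02586796, -0.1510451 ],
       [ 0.99479441,  0.02795768,  0.09799212, -0.56332426],
       [-0.09865057,  0.02323085,  0.99485094, -0.87431556],
       [ 0.        ,  0.        ,  0.        ,  1.        ]])}
{'mtx': array([[420.05274099,   0.        , 317.73429606],
       [  0.        , 420.05274099, 196.50947857],
       [  0.        ,   0.        ,   1.        ]]), 'view': array([[ 0.8721833 , -0.48908962,  0.009361  , -0.57744094],
       [ 0.17875902,  0.33647318,  0.92457072, -0.12319727],
       [-0.45534767, -0.80472178,  0.38089547, -0.71452869],
       [ 0.        ,  0.        ,  0.        ,  1.        ]])}
{'time_s': 0.1, 'q': array([-8.43550481e+01,  2.18378188e+01,  7.43798319e+01, -1.98672552e-03,
        8.38570472e+01, -1.23354523e+01]), 'qvel': array([-0.08461505, -0.09886452, -0.16609906, -0.03791646,  0.04125094,
       -0.0419724 ]), 'joint_efforts': array([ 2.87935683e-03, -4.49220800e+01, -2.31657600e+01, -1.68110651e-04,
        3.68619076e-03, -1.68424430e-05]), 'position': array([ 0.16974335, -0.52285223,  0.21327048]), 'tool_rot': array([[ 9.51161016e-01,  3.08695150e-01, -1.62547656e-04],
       [ 3.08695096e-01, -9.51160167e-01,  1.29400998e-03],
       [ 2.44845750e-04, -1.28098951e-03, -9.99999150e-01]]), 'ft_force': array([ 0.42707766, -1.19768389, -0.049701  ]), 'wrist_torque': array([-0.01348757, -0.04272418, -0.01916005]), 'grip_width': 0.08535058837180483}
```

View pics/t1.png

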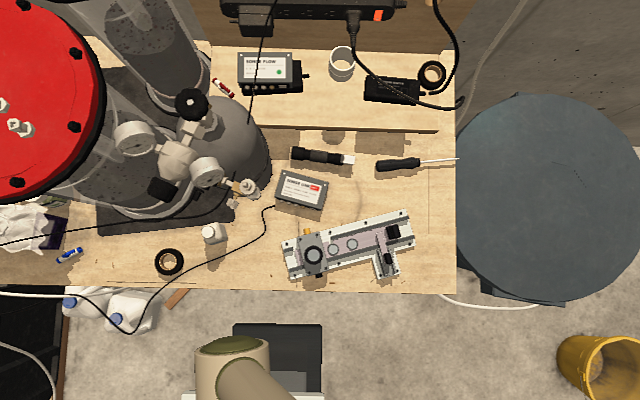

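View pics/s1.png

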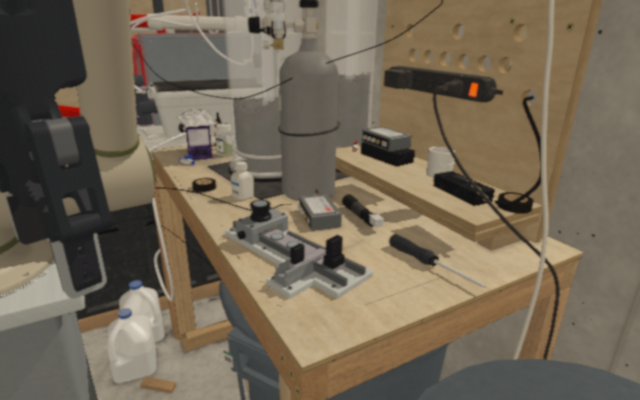

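The top view shows the base running from about (285,260) on the left, where the head is (313,255), to (410,225) on the right. The slide grip is near (392,231) and the lock grip near (388,260). I'll enlarge both views.

```bash
python3 - <<'E'
import cv2
a=cv2.imread('pics/full_t1.png')[200:290,270:420];b=cv2.imread('pics/full_s1.png')[190:300,220:380]
cv2.imwrite('pics/tc.png',cv2.resize(a,None,fx=5.3,fy=5.3,interpolation=cv2.INTER_CUBIC));cv2.imwrite('pics/sc.png',cv2.resize(b,None,fx=5,fy=5,interpolation=cv2.INTER_CUBIC))
E
```

```text
(no output)
```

View pics/tc.png

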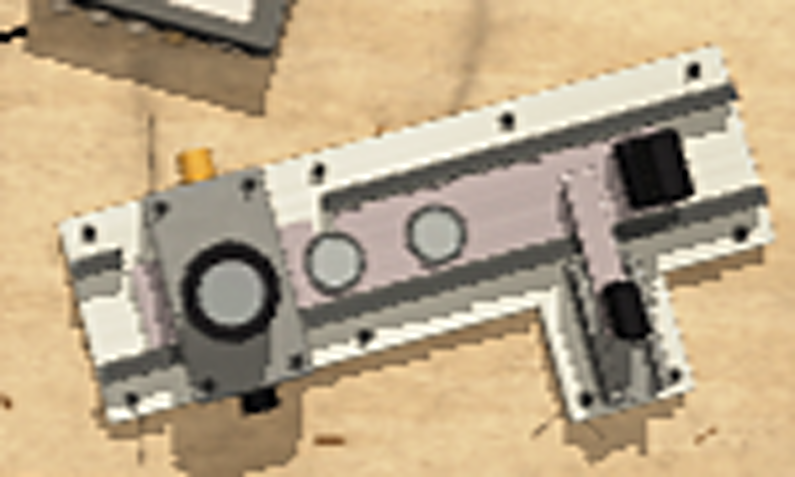

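View pics/sc.png

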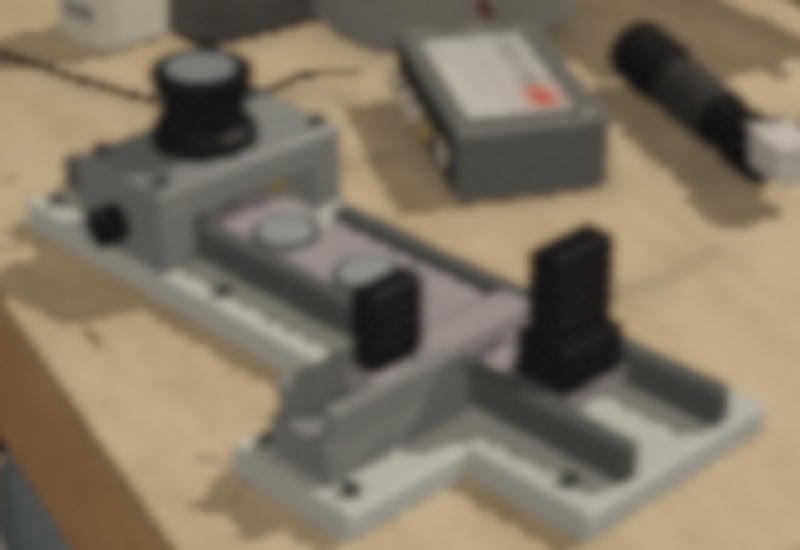

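```bash
cat >> h.py <<'E'
def T(u,v,z): return px2w('top',270+(u+.5)/5.3-.5,200+(v+.5)/5.3-.5,z)
def S(u,v,z): return px2w('side',220+(u+.5)/5-.5,190+(v+.5)/5-.5,z)
E
python3 - <<'E'
from h import *
c=[(60,222),(720,45),(772,238),(108,422)]   # base (+x,+y),(+x,-y),(-x,-y),(-x,+y)
W=np.array([T(u,v,.012) for u,v in c])[:,:2]; B=np.array([(.045,.15),(.045,-.15),(-.045,-.15),(-.045,.15)])
mu=W.mean(0);U,s,Vt=np.linalg.svd((W-mu).T@B);R=U@np.diag([1,np.linalg.det(U@Vt)])@Vt
print('base',mu,R.tolist(),np.degrees(np.arctan2(R[1,0],R[0,0])));print((W-mu-B@R.T)*1000)
L=lambda p:np.round(1000*(R.T@(p[:2]-mu)),1)
for n,f,u,v,z in [('plunger',T,196,165,.019),('slidegrip topview',T,650,165,.072),('lockgrip',T,628,309,.066),('head eyepiece',T,231,292,.076),
 ('S slide top',S,572,245,.072),('S lock top',S,388,287,.066),('S plate near corner',S,590,530,.012),('S plate right',S,760,410,.012),('S eyepiece',S,203,68,.076)]:
    p=f(u,v,z);print(n,np.round(p,4),L(p))
np.savez('base.npz',mu=mu,R=R)
E
```

```text
base [ 0.49130563 -0.20611607] [[0.9587132092637243, -0.2843747217726106], [0.2843747217726105, 0.9587132092637245]] 16.521476334069288
[[-0.79063844 -2.08601205]
 [-1.35404545 -0.25583653]
 [ 1.26949497  2.2660006 ]
 [ 0.87518892  0.07584798]]
plunger [ 0.5168 -0.1095  0.019 ] [51.9 85.4]
slidegrip topview [ 0.5195 -0.2944  0.072 ] [  1.9 -92.6]
lockgrip [ 0.461  -0.2871  0.066 ] [-52.1 -69. ]
head eyepiece [ 0.4639 -0.1253  0.076 ] [-3.3 85.3]
S slide top [ 0.5184 -0.3082  0.072 ] [  -3.  -105.6]
S lock top [ 0.4588 -0.2951  0.066 ] [-56.4 -76.1]
S plate near corner [ 0.4884 -0.3708  0.012 ] [ -49.6 -157. ]
S plate right [ 0.573  -0.3412  0.012 ] [  39.9 -152.7]
S eyepiece [ 0.465  -0.1274  0.076 ] [-2.8 83. ]
```

Base found: lock grip ≈ (0.461,-0.288), slide grip ≈ (0.520,-0.303), and ball at base y ≈ +85 mm. The tool axes nearly match the base already, so I'll move above the lock grip.

Request:
{"name": "arm_command", "arguments": {
  "rows": "0 23 -9.5 0 0 0 1.5; 0 23 -9.5 0 0 0 0; 0 23 -9.5 0 0 0 0; 0 23 -9.5 0 0 0 0; 0 23 -9.5 0 0 0 0",
  "squeeze": 30
}}

```text
time_s: 0.52
position: [0.2669, -0.4435, 0.2135]
tool_rot: [[0.959, 0.283, -0.0], [0.283, -0.959, 0.001], [0.0, -0.001, -1.0]]
ft_force: [0.3, -0.6, 0.3]
grip_width: 0.0854
```

Request:
{"name": "arm_command", "arguments": {
  "rows": "0.2 23 -9.5 0 0 0 0; 0.4 23 -9.5 0 0 0 0; 0.4 23 -9.5 0 0 0 0; 0.4 23 -9.5 0 0 0 0; 0.4 23 -9.5 0 0 0 0"
}}

```text
time_s: 0.93
position: [0.3637, -0.3652, 0.2136]
tool_rot: [[0.959, 0.284, -0.0], [0.284, -0.959, 0.001], [-0.0, -0.001, -1.0]]
ft_force: [0.1, -0.4, -0.2]
grip_width: 0.0514
```

Request:
{"name": "arm_command", "arguments": {
  "rows": "0.4 23 -9.5 0 0 0 0; 0.4 23 -9.5 10 0 0 0; 0.4 23 -9.5 20 0 0 0; 0.4 23 -9.5 20 0 0 0; 0.4 23 -9.5 20 0 0 0"
}}

```text
time_s: 1.35
position: [0.4605, -0.2871, 0.1429]
tool_rot: [[0.959, 0.284, -0.0], [0.284, -0.959, 0.0], [-0.0, -0.0, -1.0]]
ft_force: [-0.0, -0.6, 0.7]
grip_width: 0.0512
```

```bash
python3 - <<'E'
from h import *
import cv2
snap('top','t2.png');snap('side','s2.png')
a=cv2.imread('pics/full_t2.png')[195:295,290:450];b=cv2.imread('pics/full_s2.png')[150:300,210:390]
a=cv2.resize(a,(800,500),interpolation=cv2.INTER_CUBIC);cv2.imwrite('pics/a.png',a)
cv2.imwrite('pics/b.png',cv2.resize(b,(720,600),interpolation=cv2.INTER_CUBIC))
o=readout.observe();print(o['time_s'],o['position'],o['tool_rot'].round(4).tolist(),o['grip_width'],o['ft_force'])
E
```

```text
1.45 [ 0.46036788 -0.2848887   0.14052741] [[0.958, 0.2868, -0.0042], [0.2868, -0.958, 0.005], [-0.0026, -0.006, -1.0]] 0.05128217111277134 [-0.32590073 -0.62909599 -0.03040227]
```

View pics/b.png

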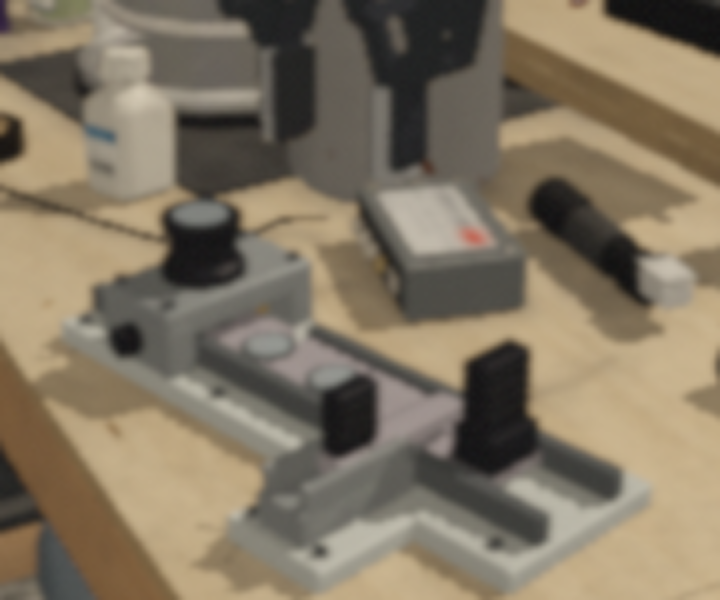

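The side view shows the fingers straddling the line above the lock grip: tips at about (282,140) and (408,170), grip top at about (350,383) in the crop. I'll check this against the calibration.

```bash
python3 - <<'E'
from h import *
b=np.load('base.npz');mu,R=b['mu'],b['R']
f=lambda p:(w2px('side',np.array(p))-[210,150])*4
print('tips mid',f([.4604,-.2849,.1405-.015]))
for y in (.0257,-.0257): q=np.array([.4604,-.2849])+R@[0,y];print(f([*q,.1405-.015]))
for l in [(-52,-70),(-52,-74),(-56,-70)]:
    q=mu+R@(np.array(l)/1000);print(l,f([*q,.066]))
for l in [(0,-101),(0,-97),(0,-105)]:
    q=mu+R@(np.array(l)/1000);print('slide',l,f([*q,.072]))
E
```

```text
tips mid [339.09517245 239.84854854]
[294.72763163 220.82773398]
[385.78444769 259.86471418]
(-52, -70) [346.46257133 378.82723677]
(-52, -74) [353.38061963 382.31746936]
(-56, -70) [339.07972192 382.29774098]
slide (0, -101) [492.60114335 348.10708226]
slide (0, -97) [485.31119874 344.82212872]
slide (0, -105) [499.94634892 351.41693718]
```

View pics/a.png

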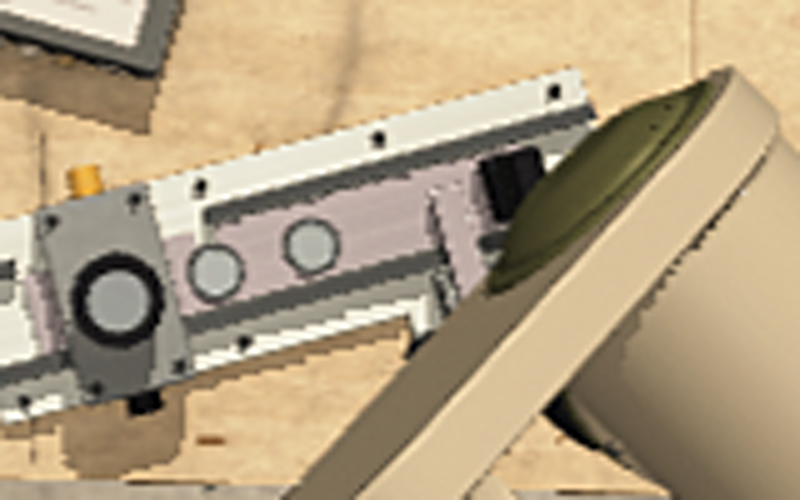

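The measured horizontal position agrees, but the tips appear about 4 cm higher in the image than computed. I'll go down 40 mm, still clear of everything, and look again.

Request:
{"name": "arm_command", "arguments": {
  "rows": "0.4 0 0 14 0 0 0; 0.4 0 0 14 0 0 0; 0.4 0 0 12 0 0 0; 0.4 0 0 0 0 0 0; 0.4 0 0 0 0 0 0"
}}

```text
time_s: 1.87
position: [0.4594, -0.2885, 0.104]
tool_rot: [[0.959, 0.283, -0.0], [0.283, -0.959, 0.0], [-0.0, -0.0, -1.0]]
ft_force: [-0.3, 0.1, 1.0]
grip_width: 0.0512
```

```bash
python3 - <<'E'
from h import *
b=np.load('base.npz');R=b['R']
o=readout.observe();p=o['position'];print(p,o['grip_width'])
snap('side','s3.png')
im=cv2.imread('pics/full_s3.png')[150:300,210:390];im=cv2.resize(im,(720,600),interpolation=cv2.INTER_CUBIC)
for dz in (0,-.017):
  for y in (.0325,-.0325):
    q=p[:2]+R@[0,y];u=(w2px('side',np.array([*q,p[2]+dz]))-[210,150])*4
    cv2.circle(im,tuple(int(k) for k in u),4,(0,0,255) if dz else (0,255,0),-1)
cv2.imwrite('pics/c.png',im)
E
```

```text
[ 0.45944095 -0.28848503  0.10404584] 0.05116923689454074
```

View pics/c.png

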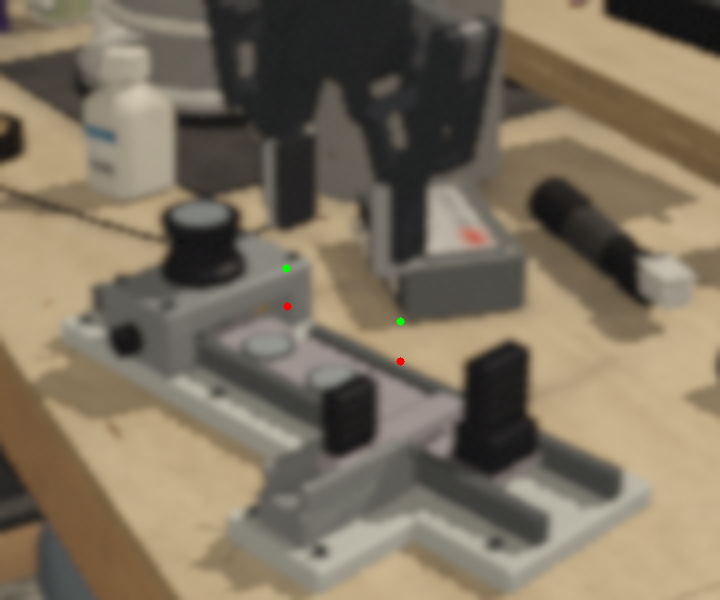

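The tips still show about 37 mm higher than the dots predict, at (290,225) and (400,262). The first side picture gives a free cross-check, because the gripper was visible at its start pose.

```bash
python3 - <<'E'
from h import *
R=readout.observe()['tool_rot']
p=np.array([.1697,-.5229,.2133]);ty=np.array([.309,-.951,0]);tx=np.array([.951,.309,0])
im=cv2.imread('pics/full_s1.png')
for s in (1,-1):
  for dz in (-.017,0,.02): 
    q=w2px('side',p+s*.05*ty+[0,0,dz]);print(s,dz,q)
    if 0<=q[0]<640 and 0<=q[1]<400: cv2.circle(im,tuple(int(k) for k in q),2,(0,0,255),-1)
a=cv2.resize(im[:,:160],None,fx=1.5,fy=1.5)
# t2/s2 tips search not needed; include s3 with projected z columns
c=cv2.imread('pics/full_s3.png')[100:260,240:380];c=cv2.resize(c,None,fx=3.75,fy=3.75,interpolation=cv2.INTER_CUBIC)
cv2.imwrite('pics/d.png',np.hstack([a,c[:600]])[:600,:800]) 
E
```

```text
1 -0.017 [103.56947518 355.88066598]
1 0 [ 98.46415119 334.33526459]
1 0.02 [ 92.12054064 307.56406736]
-1 -0.017 [ 50.18530444 291.52395712]
-1 0 [ 44.9964842  272.87259244]
-1 0.02 [ 38.61746105 249.94300894]
```

View pics/d.png

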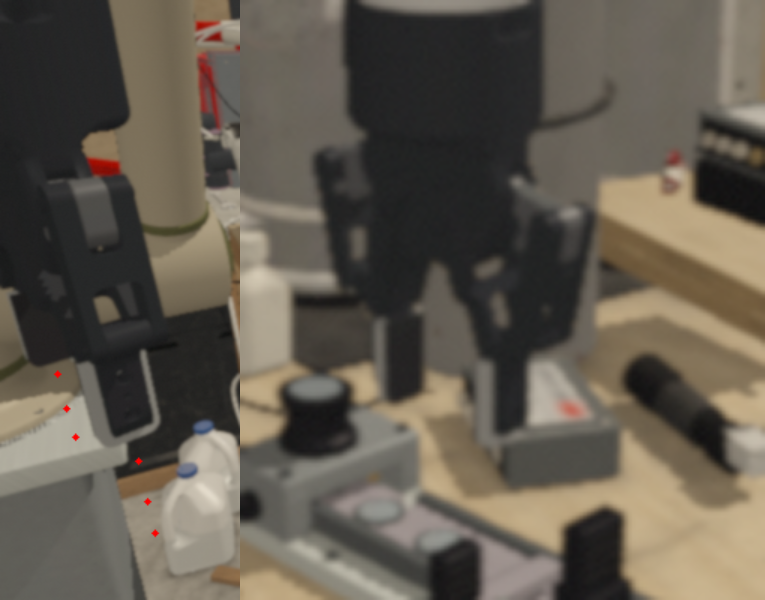

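The same offset shows at the start pose, so the visible tips sit about 37 mm behind the position implied by the TCP reading. Touch can settle which is right. I'll descend to a TCP z of about 0.062, which is safe either way, close, and read the width.

Request:
{"name": "arm_command", "arguments": {
  "rows": "0.4 1 0 10 0 0 0; 0.4 0 0 10 0 0 0; 0.4 0 0 10 0 0 0; 0.4 0 0 10 0 0 0; 0.4 0 0 0 0 0 0"
}}

```text
time_s: 2.33
position: [0.4598, -0.287, 0.0614]
tool_rot: [[0.959, 0.284, -0.003], [0.284, -0.959, 0.003], [-0.002, -0.004, -1.0]]
ft_force: [0.3, 0.5, -0.0]
grip_width: 0.0509
```

Request:
{"name": "arm_command", "arguments": {
  "rows": "0.6 0 0 0 0 0 0; 0.8 0 0 0 0 0 0; 0.8 0 0 0 0 0 0; 0.9 0 0 0 0 0 0; 0.9 0 0 0 0 0 0",
  "squeeze": 20
}}

```text
time_s: 2.75
position: [0.4609, -0.2879, 0.0642]
tool_rot: [[0.959, 0.284, 0.001], [0.284, -0.959, -0.0], [0.0, 0.001, -1.0]]
ft_force: [-0.1, -0.1, -0.4]
grip_width: 0.0086
```

The fingers closed past 12 mm with no force, so they gripped nothing: the picture is right and the fingers are still above the grip. I'll reopen and look at this height.

Request:
{"name": "arm_command", "arguments": {
  "rows": "0.4 0 0 0 0 0 0; 0.4 0 0 0 0 0 0; 0.4 0 0 0 0 0 0; 0.4 0 0 0 0 0 0; 0.4 0 0 0 0 0 0"
}}

```text
time_s: 3.17
position: [0.4607, -0.2878, 0.0638]
tool_rot: [[0.959, 0.284, 0.0], [0.284, -0.959, 0.0], [0.0, -0.0, -1.0]]
ft_force: [-0.2, 0.3, 0.7]
grip_width: 0.0511
```

```bash
python3 - <<'E'
from h import *
o=readout.observe();print(o['position'],o['grip_width'])
snap('side','s4.png',(250,180,370,290),5)
E
```

```text
[ 0.46073068 -0.28781132  0.06382849] 0.05112700557267546
```

View pics/s4.png

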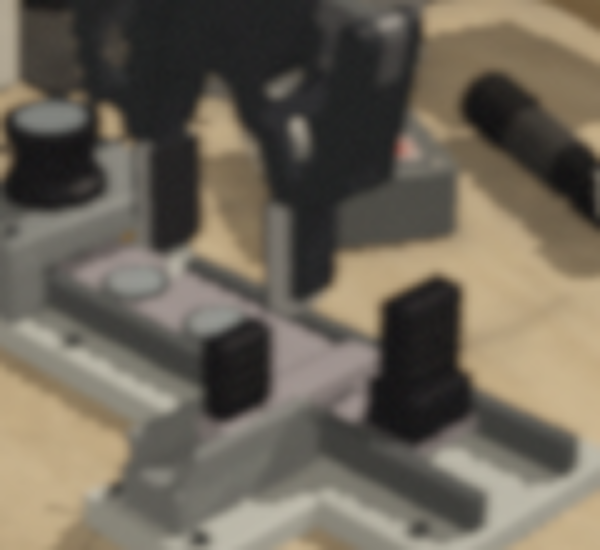

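The tips are at about (172,250) and (300,298), with the lock grip's top centred below them at (237,325): about 18 mm to go before they straddle it. I'll descend gently, watching the force.

Request:
{"name": "arm_command", "arguments": {
  "rows": "0.4 0 0 4 0 0 0; 0.4 0 0 4 0 0 0; 0.4 0 0 4 0 0 0; 0.4 0 0 4 0 0 0; 0.4 0 0 4 0 0 0"
}}

```text
time_s: 3.63
position: [0.4606, -0.2878, 0.0432]
tool_rot: [[0.959, 0.284, -0.0], [0.284, -0.959, 0.0], [-0.0, -0.0, -1.0]]
ft_force: [-0.1, 0.2, 0.4]
grip_width: 0.0512
```

Request:
{"name": "arm_command", "arguments": {
  "rows": "0.4 0 0 4 0 0 0; 0.4 0 0 4 0 0 0; 0.4 0 0 4 0 0 0; 0.4 0 0 4 0 0 0; 0.4 0 0 0 0 0 0"
}}

```text
time_s: 4.05
position: [0.4604, -0.2876, 0.027]
tool_rot: [[0.959, 0.284, -0.001], [0.284, -0.959, 0.001], [-0.001, -0.001, -1.0]]
ft_force: [0.1, 0.5, -0.1]
grip_width: 0.0515
```

```bash
python3 - <<'E'
from h import *
o=readout.observe();print(o['position'],o['grip_width'],o['ft_force'])
snap('side','s5.png',(250,180,370,290),5)
E
```

```text
[ 0.46042189 -0.28755853  0.02699166] 0.05146271180384626 [ 0.08231376  0.50775583 -0.05122047]
```

View pics/s5.png

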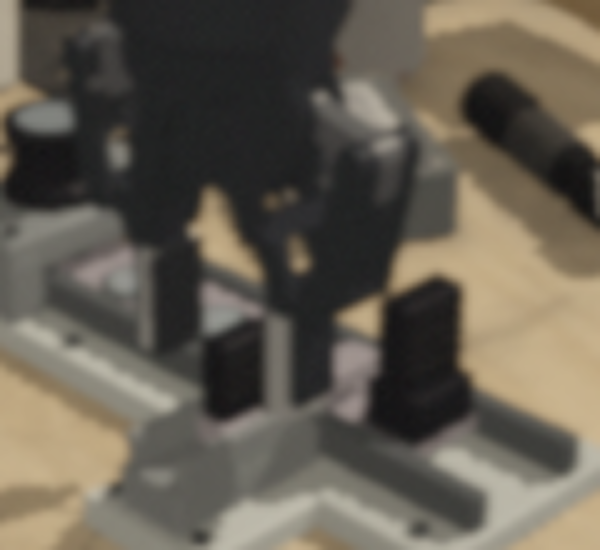

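The fingers now straddle the lock grip, with the tips' midpoint at about (235,378) and no force. I'll close on it.

Request:
{"name": "arm_command", "arguments": {
  "rows": "0.6 0 0 0 0 0 0; 0.8 0 0 0 0 0 0; 0.9 0 0 0 0 0 0; 0.9 0 0 0 0 0 0; 0.9 0 0 0 0 0 0",
  "squeeze": 25
}}

```text
time_s: 4.52
position: [0.4613, -0.2891, 0.0283]
tool_rot: [[0.959, 0.284, 0.002], [0.284, -0.959, -0.003], [0.001, 0.003, -1.0]]
ft_force: [1.0, -5.2, -1.2]
grip_width: 0.0113
```

Width is 11–12 mm with a contact force, so the lock grip is held. I'll pull it outward along tool −x.

Request:
{"name": "arm_command", "arguments": {
  "rows": "1 0 0 0 0 0 0; 1 -5 0 0 0 0 0; 1 -5 0 0 0 0 0; 1 -5 0 0 0 0 0; 1 -5 0 0 0 0 0"
}}

```text
time_s: 4.93
position: [0.4422, -0.2948, 0.0283]
tool_rot: [[0.959, 0.284, 0.002], [0.284, -0.959, -0.003], [0.001, 0.003, -1.0]]
ft_force: [3.1, -5.4, -2.2]
grip_width: 0.0108
```

Request:
{"name": "arm_command", "arguments": {
  "rows": "1 -3 0 0 0 0 0; 1 -2 0 0 0 0 0; 1 -1 0 0 0 0 0; 1 -1 0 0 0 0 0; 1 0 0 0 0 0 0"
}}

```text
time_s: 5.35
position: [0.4355, -0.2968, 0.0283]
tool_rot: [[0.959, 0.283, 0.002], [0.283, -0.959, -0.003], [0.001, 0.003, -1.0]]
ft_force: [1.9, -4.9, -1.2]
grip_width: 0.0111
```

Request:
{"name": "arm_command", "arguments": {
  "rows": "1 -1.5 0 0 0 0 0; 1 -1.5 0 0 0 0 0; 1 -1 0 0 0 0 0; 1 0 0 0 0 0 0"
}}

```text
time_s: 5.68
position: [0.4351, -0.2971, 0.0282]
tool_rot: [[0.959, 0.282, 0.009], [0.282, -0.959, -0.002], [0.008, 0.005, -1.0]]
ft_force: [23.5, 2.4, -10.2]
grip_width: 0.0112
```

Request:
{"name": "arm_command", "arguments": {
  "rows": "1 -1 0 0 0 0 0; 1 -1 0 0 0 0 0; 1 0 0 0 0 0 0"
}}

```text
time_s: 5.93
position: [0.4347, -0.2973, 0.0281]
tool_rot: [[0.959, 0.282, 0.012], [0.282, -0.959, -0.002], [0.011, 0.005, -1.0]]
ft_force: [32.8, 6.8, -13.6]
grip_width: 0.0112
```

End stop reached after about 27 mm, with force up to 33 N. I'll unload, release and lift.

Request:
{"name": "arm_command", "arguments": {
  "rows": "1 5 0 0 0 0 0; 0.4 0 0 0 0 0 0; 0.4 0 0 0 0 0 0; 0.4 0 0 0 0 0 0; 0.4 0 0 0 0 0 0"
}}

```text
time_s: 6.35
position: [0.4335, -0.2957, 0.0278]
tool_rot: [[0.959, 0.283, -0.0], [0.283, -0.959, 0.0], [-0.0, -0.0, -1.0]]
ft_force: [-0.5, -0.2, 0.1]
grip_width: 0.0508
```

Request:
{"name": "arm_command", "arguments": {
  "rows": "0.4 0 0 -15 0 0 0; 0.4 0 0 -15 0 0 0; 0.4 0 0 -15 0 0 0; 0.4 0 0 -10 0 0 0; 0.4 0 0 0 0 0 0"
}}

```text
time_s: 6.77
position: [0.4343, -0.2965, 0.0847]
tool_rot: [[0.959, 0.283, 0.002], [0.283, -0.959, -0.003], [0.002, 0.003, -1.0]]
ft_force: [0.5, 0.5, 0.3]
grip_width: 0.051
```

```bash
python3 - <<'E'
from h import *
b=np.load('base.npz');mu,R=b['mu'],b['R']
o=readout.observe();p=o['position'];print(p,o['grip_width'],o['time_s'],'base-frame',1000*(R.T@(p[:2]-mu)))
snap('side','s6.png',(250,180,370,290),5)
E
```

```text
[ 0.43426803 -0.29651574  0.0846959 ] 0.051017654266173114 6.7667 base-frame [-80.39008172 -70.44730366]
```

View pics/s6.png

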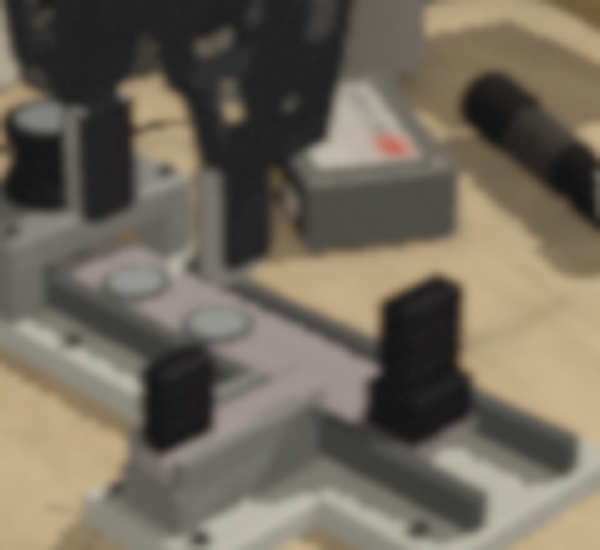

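The lock grip now stands at the outer end of its bracket, top at about (178,357). The slide grip's top face is centred at about (423,294). I'll locate the slide grip using the lock, which was gripped at a known pose, to cancel the camera bias.

```bash
python3 - <<'E'
from h import *
b=np.load('base.npz');mu,R=b['mu'],b['R']
L=lambda p:1000*(R.T@(p[:2]-mu))
c=lambda u,v,z:L(px2w('side',250+(u+.5)/5-.5,180+(v+.5)/5-.5,z))
l=c(236,331,.066);s=c(423,294,.072);print(l,s,s-l, L(np.array([.4613,-.2891])))
# foot edges etc.: top view dark blob extents of grip at z .072 and foot
for u,v in [(612,143),(670,130),(692,198),(640,207)]: print(L(T(u,v,.072)),L(T(u,v,.038)))
E
```

```text
[-54.22204685 -72.7969324 ] [  -2.28308116 -105.35467664] [ 51.93896569 -32.55774424] [-52.36532193 -71.02494691]
[ 14.52271425 -80.09925838] [ 14.57578952 -86.89782326]
[  13.48055527 -104.50450121] [  13.49228092 -112.27138998]
[ -15.42067444 -105.49260125] [ -16.55565939 -113.29869474]
[-13.42155295 -83.96870394] [-14.477219   -90.92079635]
```

Request:
{"name": "arm_command", "arguments": {
  "rows": "0.4 16 6 0 0 0 0; 0.4 16 6 0 0 0 0; 0.4 16 6 0 0 0 0; 0.4 16 6 0 0 0 0; 0.4 16 6.5 0 0 0 0"
}}

```text
time_s: 7.23
position: [0.5195, -0.302, 0.0816]
tool_rot: [[0.959, 0.283, -0.002], [0.283, -0.959, 0.001], [-0.001, -0.002, -1.0]]
ft_force: [-0.3, -0.1, -0.0]
grip_width: 0.051
```

Request:
{"name": "arm_command", "arguments": {
  "rows": "0.4 0 0 8 0 0 0; 0.4 0 0 8 0 0 0; 0.4 0 0 8 0 0 0; 0.4 0 0 6 0 0 0; 0.4 0 0 0 0 0 0"
}}

```text
time_s: 7.65
position: [0.5179, -0.3018, 0.0509]
tool_rot: [[0.959, 0.283, -0.003], [0.283, -0.959, 0.002], [-0.002, -0.003, -1.0]]
ft_force: [0.5, 0.1, -0.4]
grip_width: 0.0515
```

Request:
{"name": "arm_command", "arguments": {
  "rows": "0.4 0 0 6 0 0 0; 0.4 0 0 6 0 0 0; 0.4 0 0 6 0 0 0; 0.4 0 0 5 0 0 0; 0.4 0 0 0 0 0 0"
}}

```text
time_s: 8.07
position: [0.5188, -0.302, 0.0286]
tool_rot: [[0.959, 0.284, -0.001], [0.284, -0.959, 0.001], [-0.001, -0.002, -1.0]]
ft_force: [0.1, 0.4, -0.1]
grip_width: 0.0515
```

Request:
{"name": "arm_command", "arguments": {
  "rows": "0.6 0 0 0 0 0 0; 0.75 0 0 0 0 0 0; 0.85 0 0 0 0 0 0; 0.9 0 0 0 0 0 0; 0.9 0 0 0 0 0 0"
}}

```text
time_s: 8.48
position: [0.5194, -0.3025, 0.0303]
tool_rot: [[0.959, 0.284, 0.001], [0.284, -0.959, -0.001], [0.0, 0.001, -1.0]]
ft_force: [-1.0, -1.0, 2.6]
grip_width: 0.0134
```

The slide is held: width 13.4 mm, grip at base y ≈ −100, which puts the notch about 45 mm away. I'll slide 36 mm, then creep while feeling for the click.

Request:
{"name": "arm_command", "arguments": {
  "rows": "1 0 0 0 0 0 0; 1 0 -5 0 0 0 0; 1 0 -5 0 0 0 0; 1 0 -5 0 0 0 0; 1 0 -5 0 0 0 0"
}}

```text
time_s: 8.9
position: [0.5143, -0.2853, 0.0304]
tool_rot: [[0.959, 0.283, 0.003], [0.283, -0.959, -0.005], [0.001, 0.005, -1.0]]
ft_force: [1.5, -10.6, -1.0]
grip_width: 0.0135
```

Request:
{"name": "arm_command", "arguments": {
  "rows": "1 0 -5 0 0 0 0; 1 0 -5 0 0 0 0; 1 0 -4 0 0 0 0; 1 0 -2 0 0 0 0; 1 0 0 0 0 0 0"
}}

```text
time_s: 9.32
position: [0.5093, -0.2685, 0.0303]
tool_rot: [[0.959, 0.284, 0.001], [0.284, -0.959, -0.002], [0.001, 0.002, -1.0]]
ft_force: [0.2, -3.8, 3.0]
grip_width: 0.0133
```

Request:
{"name": "arm_command", "arguments": {
  "rows": "1 0 -1 0 0 0 0; 1 0 0 0 0 0 0"
}}

```text
time_s: 9.48
position: [0.5091, -0.2679, 0.0303]
tool_rot: [[0.959, 0.284, 0.001], [0.284, -0.959, -0.002], [0.001, 0.003, -1.0]]
ft_force: [-0.2, -5.7, 3.1]
grip_width: 0.013
```

Request:
{"name": "arm_command", "arguments": {
  "rows": "1 0 -1 0 0 0 0; 1 0 0 0 0 0 0"
}}

```text
time_s: 9.65
position: [0.5089, -0.267, 0.0303]
tool_rot: [[0.959, 0.284, 0.001], [0.284, -0.959, -0.002], [0.001, 0.003, -1.0]]
ft_force: [-0.6, -5.1, 2.2]
grip_width: 0.0134
```

Request:
{"name": "arm_command", "arguments": {
  "rows": "1 0 -1 0 0 0 0; 1 0 0 0 0 0 0"
}}

```text
time_s: 9.82
position: [0.5086, -0.266, 0.0303]
tool_rot: [[0.959, 0.284, 0.001], [0.284, -0.959, -0.002], [0.001, 0.003, -1.0]]
ft_force: [1.3, -5.6, 3.2]
grip_width: 0.0133
```

Request:
{"name": "arm_command", "arguments": {
  "rows": "1 0 -1 0 0 0 0; 1 0 0 0 0 0 0"
}}

```text
time_s: 9.98
position: [0.5083, -0.265, 0.0303]
tool_rot: [[0.959, 0.284, 0.001], [0.284, -0.959, -0.002], [0.001, 0.002, -1.0]]
ft_force: [-0.2, -5.2, 3.9]
grip_width: 0.0137
```

Request:
{"name": "arm_command", "arguments": {
  "rows": "1 0 -1 0 0 0 0; 1 0 0 0 0 0 0"
}}

```text
time_s: 10.15
position: [0.5079, -0.2637, 0.0303]
tool_rot: [[0.959, 0.284, 0.001], [0.284, -0.959, -0.002], [0.001, 0.002, -1.0]]
ft_force: [-0.0, -3.7, 4.1]
grip_width: 0.0132
```

Request:
{"name": "arm_command", "arguments": {
  "rows": "1 0 -1 0 0 0 0; 1 0 0 0 0 0 0"
}}

```text
time_s: 10.32
position: [0.5074, -0.2622, 0.0302]
tool_rot: [[0.959, 0.284, 0.001], [0.284, -0.959, -0.001], [0.0, 0.001, -1.0]]
ft_force: [-0.9, -1.4, 5.4]
grip_width: 0.0134
```

Request:
{"name": "arm_command", "arguments": {
  "rows": "1 0 -1 0 0 0 0; 1 0 0 0 0 0 0"
}}

```text
time_s: 10.48
position: [0.5069, -0.2606, 0.0302]
tool_rot: [[0.959, 0.284, -0.0], [0.284, -0.959, 0.001], [0.0, -0.001, -1.0]]
ft_force: [-1.0, 0.5, 6.5]
grip_width: 0.0137
```

Request:
{"name": "arm_command", "arguments": {
  "rows": "1 0 -1 0 0 0 0; 1 0 0 0 0 0 0"
}}

```text
time_s: 10.65
position: [0.5066, -0.2594, 0.0302]
tool_rot: [[0.959, 0.284, -0.0], [0.284, -0.959, 0.001], [-0.0, -0.001, -1.0]]
ft_force: [-1.9, 1.9, 7.4]
grip_width: 0.0135
```

The ball is drawing the slide in: the y force reversed from −5 to +2 N. I'll creep on to the centre.

Request:
{"name": "arm_command", "arguments": {
  "rows": "1 0 -1 0 0 0 0; 1 0 0 0 0 0 0"
}}

```text
time_s: 10.82
position: [0.5065, -0.2592, 0.0302]
tool_rot: [[0.959, 0.284, 0.0], [0.284, -0.959, -0.001], [0.0, 0.001, -1.0]]
ft_force: [-0.7, -2.4, 6.0]
grip_width: 0.0134
```

Request:
{"name": "arm_command", "arguments": {
  "rows": "1 0 -0.5 0 0 0 0; 1 0 0 0 0 0 0"
}}

```text
time_s: 10.98
position: [0.5065, -0.2591, 0.0303]
tool_rot: [[0.959, 0.284, 0.001], [0.284, -0.959, -0.001], [0.0, 0.001, -1.0]]
ft_force: [-2.0, -4.6, 5.6]
grip_width: 0.0132
```

Request:
{"name": "arm_command", "arguments": {
  "rows": "1 0 -0.5 0 0 0 0; 1 0 0 0 0 0 0"
}}

```text
time_s: 11.15
position: [0.5065, -0.259, 0.0303]
tool_rot: [[0.959, 0.284, 0.001], [0.284, -0.959, -0.002], [0.001, 0.002, -1.0]]
ft_force: [-0.2, -5.9, 5.4]
grip_width: 0.0135
```

The slide now stays put as I push, about 45.3 mm from the start against 45.4 mm estimated, so it's in the notch. I'll ease the push, let it settle and check.

Request:
{"name": "arm_command", "arguments": {
  "rows": "1 0 0.8 0 0 0 0; 1 0 0 0 0 0 0; 1 0 0 0 0 0 0; 1 0 0 0 0 0 0; 1 0 0 0 0 0 0"
}}

```text
time_s: 11.57
position: [0.5065, -0.2591, 0.0302]
tool_rot: [[0.959, 0.284, 0.0], [0.284, -0.959, -0.0], [0.0, 0.001, -1.0]]
ft_force: [-0.9, -3.2, 6.5]
grip_width: 0.0137
```

```bash
python3 - <<'E'
from h import *
o=readout.observe();print(o['position'],o['ft_force'],o['grip_width'],o['time_s'])
snap('side','s7.png',(240,170,390,290),5)
E
```

```text
[ 0.50650834 -0.25910394  0.03023836] [-0.93459754 -3.22959664  6.47397782] 0.013746631324761529 11.5667
```

View pics/s7.png

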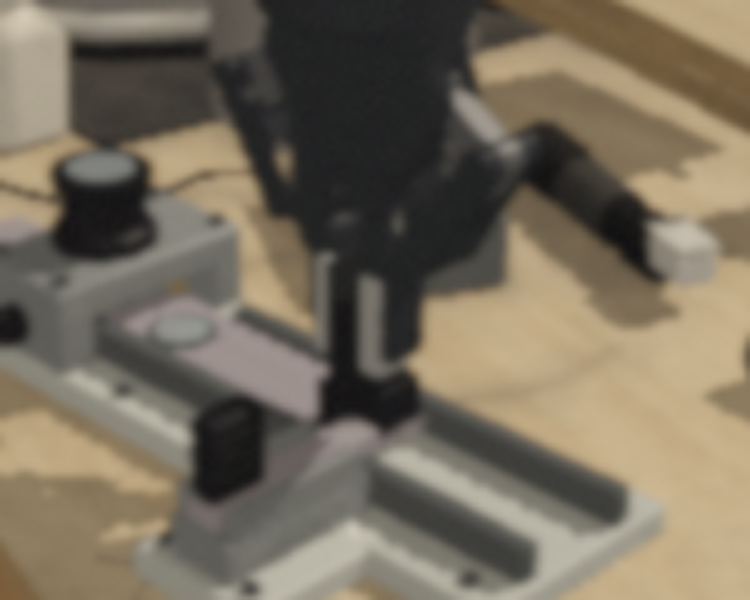

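The pads hold the slide's grip at about (350,320) in the crop. The lock grip stands outward at (228,450) and the slide has moved under the head. Handing in.

```bash
python3 -c "
from rig import env
print(env.close_job())"
```

```text
the job is handed in; nothing more can be done
None
```

The viewer is ready and the job is handed in, at about 11.6 s of the 42 s allowed. I got no verdict back, so these are my own last checks.

- **Transport lock:** I pinched it and slid it about 27 mm outward until it hit the end stop, where the force rose to about 33 N. I then released it, and the last picture shows it still at the outer end.
- **Filter slide:** I pinched it at 25 N and slid it about 45.3 mm, against 45.4 mm measured from the images. The force along the guide changed from −5 N to +2 N as the ball drew the slide in. After that the slide stayed put under a small extra push. I eased off and left it at rest, held at 13.7 mm finger opening.
- **Surroundings:** The last picture covers only the refractometer in full and a part of the bottle, and both looked undisturbed. The screwdriver was out of the frame, but the arm never went near it.

**Disagreement:** the fingertips stood about 37 mm higher in the images than the TCP reading plus the stated 17 mm implies. My first pinch, at the height the reading gave, closed on nothing. I worked from the pictures and touch after that. The final grasp height is within the 35 mm limit by either reckoning: about 25–27 mm from the grip's centre by the readout, and about 13 mm by the pictures.

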